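Clamp a lino block in the quick-release block clamp

ROBOT

A 6-joint arm with a two-finger parallel gripper is mounted at the origin on the work surface; the furniture and walls round the work are solid. World frame = base frame: x ahead of the robot, y to its left, z up, the work surface at z = 0. Lengths are in mm, angles in rad, forces in N, time in s.
With the tool pointing down it reaches from about 275 to 1000 mm from the base axis. Payload 8.4 kg.
Tool frame: the origin (TCP) lies between the finger pads; the fingertips stand 22 mm ahead of it and the grasp point (between the pads) lies 3 mm ahead of it; z points along the fingers, y is the line along which they close (so a half turn about z gives the same grasp; the last joint's range is limited). The gripper opens to 85 mm and grips with 20 to 120 N. Pads are 22 mm wide; open, the fingers measure 114 mm over their backs; the gripper's body (76 mm by 85 mm) begins 54 mm behind the grasp point. The pads swing forward as they close: fully open they stand 13 mm farther back than shut.
Start: joints at [-1.192, 0.353, 1.633, -0, 1.155, -0.002], TCP at [232.288, -580.233, 253.281] pointing down, gripper open.
Joint ranges: [-2.63, 2.63], [-0.92, 2.1], [0.06, 2.66], [-1.3, 4.44], [0, 2.69], [-3.02, 3.02]. Speed limits (rad/s): [2.22, 2.22, 2.79, 3.14, 3.14, 3.14].

INTERFACE

Orientations are given as [roll, pitch, yaw] about the fixed x, y, z axes, in that order (R = Rz(yaw) Ry(pitch) Rx(roll)).
In Python, from rig import r, grab_frame gives the robot as it stands.
- The arm moves only by the shell command python3 -m inch 'ROWS' [FORCE]. ROWS is JSON, a list of rows, each a list of 7 numbers: the turn, a rotation vector about the tool's x, y, z as a fraction of full scale, then the shift along the tool's x, y, z as a fraction of full scale, then the closure, from 0 (fully open) to 1 (shut). In form: [[rx, ry, rz, dx, dy, dz, fingers], ...]. A call has 1 to 8 rows; each row shifts and turns the commanded pose from where the row before left it, along the tool's axes as they then stand; what a row does not reach is not made up. Full scale, the value 1, is 2.5 cm for a shift and pi rad for a turn. A row lasts 1/12 s, in which the tool goes at most 41.7 mm and 7.16 degrees, less where a joint would pass 70% of its speed; a pose out of reach is approached as far as the arm can. A call with a number of a shift or a turn outside -1 to 1 is refused whole. A call with a gripper value outside its range is refused whole. The fingers move at their own pace and stop on an object; FORCE is the grip in N (left out, the last holds). Time passes only in rows, so rows that do not move let the fingers close. It gives the time, the measured TCP pose, the force, the opening and the grip force at its end, in the units of the state.
- r.sense(): the state, without advancing time (a new reading comes with each control period).
- grab_frame(name): name is "side" or "top"; returns a dict with "pixels" (384x512x3 uint8, red, green, blue), "z_map" (384x512 float32, mm along the optical axis (not along the pixel's ray), 0 where there is no reading), "vertical_fov" (degrees; the focal length in pixels is half the picture's height over the tangent of half this angle, whatever the lens; pixels are square), "cx", "cy" (the principal point, pixels), "dist" ([k1, k2, p1, p2, k3] as OpenCV has them; the pictures are not rectified), "cam_to_world" (4x4, takes a point from camera to world coordinates). Camera axes: x right, y down, z forward; pixel columns grow to the right and rows downward; lengths in mm; the calibration is good to about 2 mm. A picture is of the moment at which its call begins.
- r.sign_off(): hands the job in; it is judged then, once.
The state is a dict: "clock": time; "qpos": joint angles; "qvel": joint speeds; "joint_efforts": joint torques, N m; "eef_pos": TCP position; "tcp_rot": TCP orientation; "contact_force": force on the tool from outside, world axes, zero at the start; "wrist_torque": the same for the moment, N m; "opening": opening from 0.0 (shut) to 1.0 (fully open); "grasp_force": force on a finger pad.
Only numpy, scipy, OpenCV 4.12 (cv2) and the standard library are available. Lean on these libraries where they do the work, as an engineer would, in place of code of your own. Each camera call takes 0.05 s, during which the arm holds its last target. There are 200 camera calls.

TASK

Lay the larger of the two lino blocks flat on the bed of the block clamp, lengthways along it and midway across it, between the fixed fence and the sliding jaw, and let it go. Then pinch the jaw's two side buttons together to free the jaw, slide it gently along until the block is held without any gap between jaw and fence, and let go so that the buttons spring out and lock it. Leave the small block where it lies.

Things in the scene. Friction and masses are not known exactly. Their poses are not given: they have to be found in the camera images.
- clamp: low aluminium clamp bed lying on the table, 260 long (its x axis) x 90 wide (y), fixed; origin at the centre of its underside, z up. Bed top is 12 mm above the table, with a 24 mm wide channel along its middle. The fixed fence stands at the -x end, the sliding jaw at the +x end.
- fence: fixed aluminium fence at the clamp's -x end, 70 wide, its top 42 mm above the table; same origin and axes as the clamp; its face that meets the block is at x = -105 mm, looking to +x.
- seat (a point): where the centre of the large block comes to be when it lies on the bed, midway across it and against the fence (clamp x = -63 mm, y = 0, 23.5 mm above the table); axes as the clamp's.
- jaw (a joint): slide of the jaw, m; 0 = open, grows towards the fence (clamp -x). Its face is at clamp x = 55 mm - q: q = 0.076 closes it on the large block lying against the fence. A sprung latch locks it in notches 7.6 mm apart (q = 0, 0.0076 .. 0.076 ..; unpinched it holds about 40 N); with both buttons in by 3 mm or more it slides with about 2 N. Let go within 2 mm of a notch, it is drawn into it.
- pinch (a point): point of the jaw's carriage midway between the two buttons, 42 mm above the table; axes as the clamp's; moves with the jaw. The carriage is a dark box 56 long (x), 34 wide (y), its top 63 mm above the table. The jaw plate (10 thick, 60 wide, its top 40 mm above the table) is at its -x end, its face 38 mm from this point.
- button_a (a joint): black ribbed release button on the carriage's +y side, 28 long (x), 24 high (30 to 54 mm above the table); 0 = out, 0.008 m = fully in; it springs out by itself. Its outer face stands 26 mm from the middle plane of the carriage when out and 18 mm when in: 52 mm over both buttons when out, 36 mm when in. Each takes about 10 N to start and 17 N fully in.
- button_b (a joint): the same button on the carriage's -y side.
- block_center (a point): centre of the larger lino block: 84 long (x) x 56 wide (y) x 23 high (z), wood with a brown lino face on top, loose, lying on the table lino face up; about 0.12 kg.
- small_block_center (a point): centre of the smaller lino block of the same make: 60 long (x) x 40 wide (y) x 23 high; not needed, to be left alone.
There are look-alikes about, which are no part of the job. Leave any pink or red look-alike of the part that bears block_center alone.

How it is judged:
By the outcome, as a careful person would: the job done as asked, in the order asked, and still so for the second after the job is handed in, with the robot touching nothing.
It also fails if it takes over 48 s, if anything falls off the work surface, if the arm or the gripper's body presses on something with over 40 N, if the wrist force passes 120 N, or if a joint passes its speed limit or range.

## Working session

There is one attempt and no reset: what is moved stays moved. The work goes in short steps, Python scripts to look and compute and a shell command to move; the robot and the scene stay as the last step left them, time stands still between calls to the robot, and variables do not carry over. Pictures are saved under pics/ and viewed, at most 10 in all, crops included, and the job is handed in when it is done.

```bash
ls; mkdir -p pics
cat > h.py <<'E'
import numpy as np,cv2
from rig import r,grab_frame
def K(f):
    F=f["pixels"].shape[0]/2/np.tan(np.radians(f["vertical_fov"])/2)
    return np.array([[F,0,f["cx"]],[0,F,f["cy"]],[0,0,1]])
def cloud(f):
    h,w=f["z_map"].shape
    uv=np.stack(np.meshgrid(np.arange(w),np.arange(h)),-1).reshape(-1,1,2).astype(np.float64)
    n=cv2.undistortPoints(uv,K(f),np.array(f["dist"],float)).reshape(h,w,2)
    z=f["z_map"]; P=np.dstack([n[...,0]*z,n[...,1]*z,z])
    T=np.array(f["cam_to_world"]); W=P@T[:3,:3].T+T[:3,3]; W[z==0]=np.nan
    return W
E
python3 - <<'E'
from h import *
import pickle
for n in("side","top"):
    f=grab_frame(n); pickle.dump(f,open(n+"0.pkl","wb"))
    cv2.imwrite(f"pics/{n}0.png",cv2.resize(f["pixels"][...,::-1],(800,600)))
    print(n,np.round(f["cam_to_world"],3).tolist(),f["vertical_fov"],f["dist"])
print(r.sense())
E
```

```text
pics
side [[-0.821, -0.372, 0.433, -149.893], [-0.571, 0.514, -0.64, 928.433], [0.015, -0.773, -0.634, 872.613], [0.0, 0.0, 0.0, 1.0]] 51.89593298584974 [-0.0672444  0.         0.         0.         0.       ]
top [[0.016, -0.984, 0.179, 178.498], [-1.0, -0.015, 0.007, 130.201], [-0.004, -0.179, -0.984, 1386.449], [0.0, 0.0, 0.0, 1.0]] 47.329530501761596 [-0.09568331  0.          0.          0.          0.        ]
{'clock': 0.1, 'qpos': array([-1.19239364e+00,  3.53607509e-01,  1.63403812e+00,  1.50328843e-05,
        1.15517140e+00, -2.39931906e-03]), 'qvel': array([-0.00212835, -0.00241963, -0.00167999,  0.00076479,  0.00025049,
       -0.00025811]), 'joint_efforts': array([-1.86500860e-03, -6.06358767e+01, -3.42824864e+01, -1.34959678e-04,
        4.12564783e-03,  5.70020431e-08]), 'eef_pos': array([ 232.15496704, -579.87473772,  252.62811277]), 'tcp_rot': array([-3.14036832e+00, -1.66832161e-05,  3.80795918e-01]), 'contact_force': array([ 0.54198153, -0.00355331,  0.34576248]), 'wrist_torque': array([0.08581329, 0.01888616, 0.03700408]), 'grasp_force': 0.0, 'opening': 1.0020848510564078}
```

View pics/top0.png

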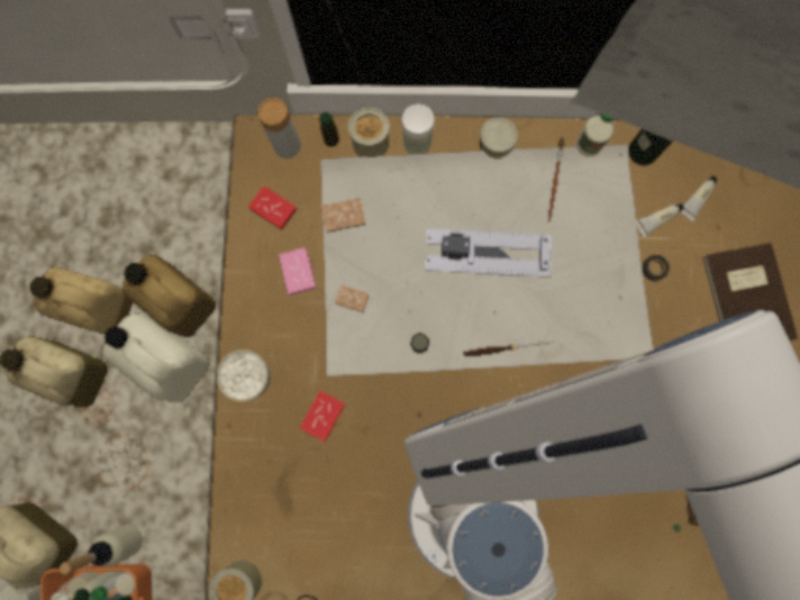

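View pics/side0.png

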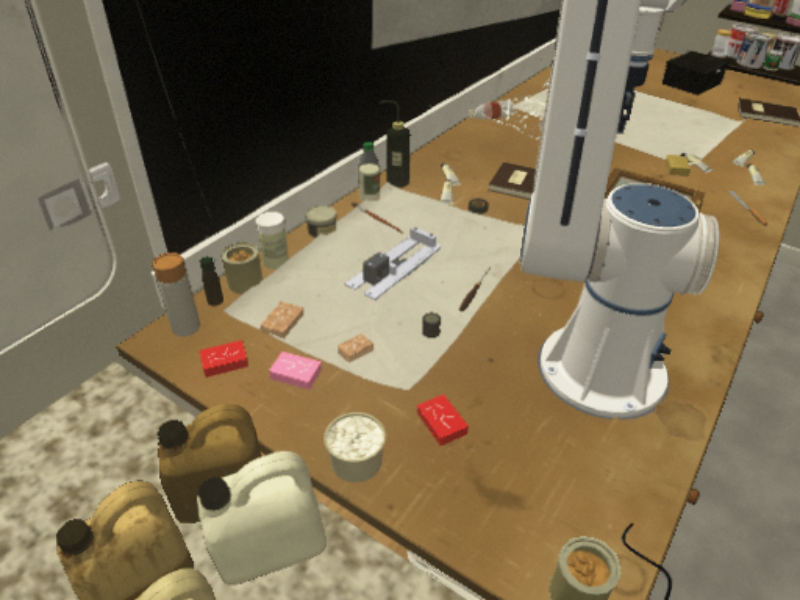

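Top view (800x600 pixels): the larger brown block is at (344,214) and the small brown one at (352,298). The look-alikes are red (272,207), pink (297,270) and red (322,416). The clamp is centred near (488,253), with its fence at the right (545,252) and the carriage at (456,246). I choose (344,214), and will measure it and check it in a crop.

Run:
```python
from h import *
import pickle
f=pickle.load(open("top0.pkl","rb")); W=cloud(f); img=f["pixels"]
c=img[110:210,195:365][...,::-1]; cv2.imwrite("pics/crop.png",cv2.resize(c,None,fx=4.6,fy=4.6,interpolation=cv2.INTER_CUBIC))
def rect(name,u0,u1,v0,v1,z0,z1):
    w=W[v0:v1,u0:u1].reshape(-1,3); m=(w[:,2]>z0)&(w[:,2]<z1); p=w[m]
    (c,s,a)=cv2.minAreaRect(p[:,:2].astype(np.float32))
    print(name,m.sum(),"c",np.round(c,1),"size",np.round(s,1),"ang",round(a,1),"z",np.round(np.median(p[:,2]),1),"mean",p[:,:2].mean(0).round(1))
# table z
print("table",np.nanmedian(W[200:215,300:320,2]))
rect("large",200,240,120,155,13,40)
rect("small",210,240,178,204,13,40)
rect("clampbed",265,360,140,182,7,80)
rect("carriage",278,304,142,172,50,80)
rect("jaw+car",270,325,142,172,30,80)
rect("fence",335,360,140,182,30,60)
```

```text
table 4.60204384300846
large 459 c [611.9 268.7] size [ 83.4 101.8] ang 16.1 z 23.3 mean [598.7 273.8]
small 248 c [422.  250.4] size [60.5 40.6] ang 74.9 z 23.4 mean [421.8 250.2]
clampbed 2286 c [529.8 -30.1] size [138.3 308.3] ang 1.0 z 12.2 mean [523.4 -21.6]
carriage 241 c [527.8  41.5] size [53.6 53.6] ang 89.4 z 62.1 mean [526.4  42. ]
jaw+car 322 c [528.7  36.3] size [65.7 59.7] ang 85.9 z 60.0 mean [524.9  36.5]
fence 120 c [ 519.8 -142. ] size [16.3 69.3] ang 87.7 z 41.9 mean [ 518.8 -141.4]
```

View pics/crop.png

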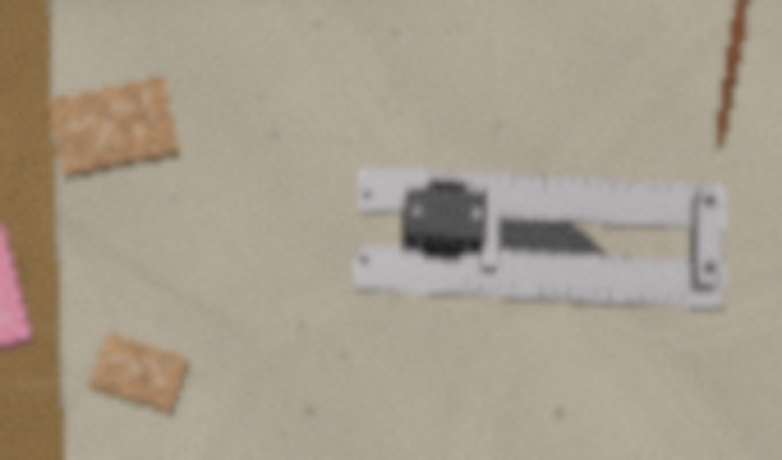

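The crop shows two brown blocks. The upper left one (crop 115,125) is clearly the larger, so the choice is right. Next I'll refine the poses using cleaned masks from both cameras.

```bash
cat >> h.py <<'E'
def px(f,P):
    T=np.linalg.inv(np.array(f["cam_to_world"])); 
    return cv2.projectPoints(np.array(P,float).reshape(-1,1,3),cv2.Rodrigues(T[:3,:3])[0],T[:3,3],K(f),np.array(f["dist"],float))[0].reshape(-1,2)
def onplane(f,uv,z):
    n=cv2.undistortPoints(np.array(uv,float).reshape(-1,1,2),K(f),np.array(f["dist"],float)).reshape(-1,2)
    T=np.array(f["cam_to_world"]); d=np.c_[n,np.ones(len(n))]@T[:3,:3].T
    return (T[:3,3]+d*((z-T[2,3])/d[:,2])[:,None])[:,:2]
def blob(f,mask,seedxyz,z):
    mask=cv2.morphologyEx(mask.astype(np.uint8),cv2.MORPH_OPEN,np.ones((3,3),np.uint8))
    n,l,st,c=cv2.connectedComponentsWithStats(mask,connectivity=4)
    p=px(f,[seedxyz])[0]; k=1+np.argmin(np.hypot(*(c[1:]-p).T)+1000*(st[1:,4]<15))
    v,u=np.where(l==k); q=onplane(f,np.c_[u,v],z).astype(np.float32)
    m=q.mean(0); e,V=np.linalg.eigh(np.cov((q-m).T)); a=V[:,1]
    return m,np.degrees(np.arctan2(a[1],a[0]))%180,np.sqrt(12*e),len(u)
def heights(f,z0,z1): 
    z=cloud(f)[...,2]; return (z>z0)&(z<z1)
def brown(f):
    h=cv2.cvtColor(f["pixels"],cv2.COLOR_RGB2HSV); return (h[...,1]>85)&(h[...,0]<20)&(h[...,2]>110)&heights(f,14,45)
E
python3 - <<'E'
from h import *
import pickle
for n in("top","side"):
    f=pickle.load(open(n+"0.pkl","rb"))
    hsv=cv2.cvtColor(f["pixels"],cv2.COLOR_RGB2HSV)
    u=px(f,[[611,274,23]])[0].astype(int); print(n,hsv[u[1],u[0]])
    for nm,m,s,z in[("block",brown(f),(605,274,23),23),("carr",heights(f,55,72),(526,42,63),63),("fence",heights(f,34,48),(519,-142,42),42)]:
        print(nm,*[np.round(x,1) for x in blob(f,m,s,z)])
# clamp ICP-ish: bed points robust rect
f=pickle.load(open("top0.pkl","rb"))
print("bed",*[np.round(x,1) for x in blob(f,(hsv0:=cv2.cvtColor(f["pixels"],cv2.COLOR_RGB2HSV))[...,0]>100,(523,-15,12),12)])
W=cloud(f)
m=cv2.morphologyEx(((hsv0[...,0]>100)&(hsv0[...,1]>8)).astype(np.uint8),cv2.MORPH_CLOSE,np.ones((7,7),np.uint8))
n,l,st,c=cv2.connectedComponentsWithStats(m); k=l[165,335]; print(k,st[k])
E
```

```text
File "<stdin>", line 11
SyntaxError: assignment expression cannot be used in a comprehension iterable expression
```

Run:
```python
from h import *
import pickle
for n in("top","side"):
    f=pickle.load(open(n+"0.pkl","rb"))
    hsv=cv2.cvtColor(f["pixels"],cv2.COLOR_RGB2HSV)
    for p in([611,274,23],[560,-60,12],[560,274,0]):
        u=px(f,[p])[0].astype(int); print(n,hsv[u[1],u[0]])
    for nm,m,s,z in[("block",brown(f),(605,274,23),23),("carr",heights(f,55,72),(526,42,63),63),("fence",heights(f,36,48),(519,-142,42),42),
       ("bed",(hsv[...,0]>105)&(hsv[...,0]<140)&(hsv[...,2]>100),(523,-15,12),12)]:
        print(nm,*[np.round(x,1) for x in blob(f,m,s,z)])
```

```text
top [ 16  81 173]
top [170   4 179]
top [ 20  36 168]
block [597.9 273.9] 99.4 [56.6 83.8] 364
carr [527.7  41.7] 84.7 [35.7 56.4] 198
fence [ 524.6 -144.2] 177.8 [13.8 27.2] 33
bed [-29.8 -66.4] 179.4 [ 9. 12.] 12
side [ 15  99 206]
side [105   2 211]
side [ 23  44 202]
block [599.8 276.5] 101.8 [59.1 85.6] 304
carr [531.9  44.4] 89.0 [37.  63.2] 115
fence [ 520.3 -134.3] 0.0 [20.1 52.2] 40
bed [493.9 -34. ] 123.8 [11.  18.4] 9
```

```bash
cat >> h.py <<'E'
def clamp(f):
    h=cv2.cvtColor(f["pixels"],cv2.COLOR_RGB2HSV)
    m=((h[...,1]<20)|heights(f,8,80)).astype(np.uint8)
    roi=np.zeros_like(m); cv2.fillConvexPoly(roi,px(f,[[450,-175,12],[600,-175,12],[600,140,12],[450,140,12]]).astype(np.int32),1)
    m=cv2.morphologyEx(m*roi,cv2.MORPH_OPEN,np.ones((3,3),np.uint8))
    n,l,st,c=cv2.connectedComponentsWithStats(m); k=1+np.argmax(st[1:,4])
    cs,_=cv2.findContours((l==k).astype(np.uint8),0,1); q=onplane(f,cs[0].reshape(-1,2),12).astype(np.float32)
    return cv2.minAreaRect(q), l==k
E
python3 - <<'E'
from h import *
import pickle
for n in("top","side"):
    f=pickle.load(open(n+"0.pkl","rb"))
    (rc,m)=clamp(f); print(n,rc)
    W=cloud(f); h=cv2.cvtColor(f["pixels"],cv2.COLOR_RGB2HSV)
    # long-edge line fits: bed side walls per-y extents
    v,u=np.where(m); q=onplane(f,np.c_[u,v],12)
    ys=[];a=[];b=[]
    for y in range(-125,100,6):
        s=q[abs(q[:,1]-y)<3]
        if len(s)>3: ys.append(y);a.append(s[:,0].min());b.append(s[:,0].max())
    print(np.c_[ys,a,b].round(0).astype(int).tolist())
E
```

```text
top ((526.3551025390625, -28.236068725585938), (261.0050048828125, 92.28256225585938), 87.8155288696289)
[[-125, 479, 565], [-119, 479, 565], [-113, 479, 565], [-107, 478, 565], [-101, 478, 565], [-95, 478, 568], [-89, 478, 568], [-83, 481, 568], [-77, 481, 568], [-71, 481, 568], [-65, 481, 568], [-59, 481, 568], [-53, 481, 567], [-47, 481, 571], [-41, 481, 571], [-35, 481, 571], [-29, 481, 570], [-23, 480, 570], [-17, 484, 570], [-11, 484, 570], [-5, 483, 570], [1, 483, 570], [7, 483, 573], [13, 483, 573], [19, 483, 573], [25, 483, 573], [31, 483, 573], [37, 483, 573], [43, 486, 573], [49, 486, 573], [55, 486, 576], [61, 486, 576], [67, 486, 576], [73, 486, 575], [79, 485, 575], [85, 485, 575], [91, 485, 575], [97, 485, 575]]
side ((536.1734619140625, -35.55158996582031), (289.5911560058594, 119.20313262939453), 88.76892852783203)
[[-125, 484, 567], [-119, 481, 566], [-113, 480, 572], [-107, 477, 571], [-101, 479, 574], [-95, 482, 574], [-89, 479, 573], [-83, 475, 569], [-77, 478, 575], [-71, 484, 574], [-65, 481, 573], [-59, 480, 576], [-53, 480, 576], [-47, 479, 585], [-41, 482, 591], [-35, 479, 593], [-29, 481, 589], [-23, 481, 592], [-17, 480, 594], [-11, 483, 590], [-5, 483, 596], [1, 482, 596], [7, 485, 595], [13, 485, 591], [19, 484, 587], [25, 487, 583], [31, 483, 579], [37, 489, 579], [43, 482, 578], [49, 479, 577], [55, 479, 579], [61, 484, 576], [67, 487, 578], [73, 489, 578], [79, 489, 580], [85, 488, 579], [91, 488, 578], [97, 485, 584]]
```

```bash
cat > go.py <<'E'
# go.py x y z yawdeg : remaining shift/turn in tool axes (full-scale units)
import sys
from h import *
from scipy.spatial.transform import Rotation as R
x,y,z,yaw=map(float,sys.argv[1:]); s=r.sense()
A=R.from_euler("xyz",s["tcp_rot"]); B=R.from_euler("xyz",[np.pi,0,np.radians(yaw)])
print("t",round(s["clock"],2),"shift",np.round(A.inv().apply(np.array([x,y,z])-s["eef_pos"])/25,2),"shift after turn",np.round(B.inv().apply(np.array([x,y,z])-s["eef_pos"])/25,2),
 "turn",np.round((A.inv()*B).as_rotvec()/np.pi,4),"F",np.round(s["contact_force"],1),"open",round(s["opening"],3),"grip",round(s["grasp_force"],1))
E
python3 -m inch '[[0,0,-0.039,0,0,0,0],[0,0,-0.039,0,0,0,0],[0,0,-0.039,0,0,0,0],[0,0,-0.039,0,0,0,0],[0,0,-0.039,0,0,0,0],[0,0,-0.039,0,0,0,0],[0,0,-0.039,0,0,0,0],[0,0,-0.039,0,0,0,0]]'
python3 -m inch '[[0,0,-0.039,0,0,0,0],[0,0,-0.039,0,0,0,0],[0,0,-0.039,0,0,0,0]]'
python3 go.py 599 275 150 99.8
```

```text
clock: 0.77
eef_pos: [232.2, -580.0, 252.8]
tcp_rot: [-3.141, -0.001, 1.367]
contact_force: [0.2, 0.8, 1.0]
opening: 0.998
grasp_force: 0.0
clock: 1.02
eef_pos: [232.2, -580.0, 252.9]
tcp_rot: [-3.141, -0.001, 1.735]
contact_force: [1.1, 0.9, -0.4]
opening: 1.001
grasp_force: 0.0
t 1.02 shift [31.35 20.05  4.14] shift after turn [31.2  20.28  4.11] turn [-0.0001 -0.0003 -0.0023] F [ 1.1  0.9 -0.4] open 1.001 grip 0.0
```

```bash
for i in 1; do :; done
python3 -m inch '[[0,0,0,0.5,0.3,0,0],[0,0,0,0.8,0.5,0.1,0],[0,0,0,0.8,0.5,0.1,0],[0,0,0,0.8,0.5,0.1,0],[0,0,0,0.8,0.5,0.1,0],[0,0,0,0.8,0.5,0.1,0],[0,0,0,0.8,0.5,0.1,0],[0,0,0,0.8,0.5,0.1,0]]' >/dev/null
python3 -m inch '[[0,0,0,0.8,0.5,0.1,0],[0,0,0,0.8,0.5,0.1,0],[0,0,0,0.8,0.5,0.1,0],[0,0,0,0.8,0.5,0.1,0],[0,0,0,0.8,0.5,0.1,0],[0,0,0,0.8,0.5,0.1,0],[0,0,0,0.8,0.5,0.1,0],[0,0,0,0.8,0.5,0.1,0]]' >/dev/null
python3 -m inch '[[0,0,0,0.8,0.5,0.1,0],[0,0,0,0.8,0.5,0.1,0],[0,0,0,0.8,0.5,0.1,0],[0,0,0,0.8,0.5,0.1,0],[0,0,0,0.8,0.5,0.1,0],[0,0,0,0.8,0.5,0.1,0],[0,0,0,0.8,0.5,0.1,0],[0,0,0,0.8,0.5,0.1,0]]' >/dev/null
python3 -m inch '[[0,0,0,0.8,0.5,0.1,0],[0,0,0,0.8,0.5,0.1,0],[0,0,0,0.8,0.5,0.1,0],[0,0,0,0.8,0.5,0.1,0],[0,0,0,0.8,0.5,0.1,0],[0,0,0,0.8,0.5,0.1,0],[0,0,0,0.8,0.5,0.1,0],[0,0,0,0.8,0.5,0.1,0]]'
python3 go.py 599 275 150 99.8
```

```text
clock: 3.68
eef_pos: [522.4, 108.0, 175.5]
tcp_rot: [-3.141, -0.0, 1.725]
contact_force: [1.0, -0.4, -0.0]
opening: 1.002
grasp_force: 0.0
t 3.68 shift [6.13 4.05 1.02] shift after turn [6.06 4.16 1.02] turn [-0.0002 -0.     -0.0054] F [ 1.  -0.4 -0. ] open 1.002 grip 0.0
```

```bash
python3 -m inch '[[0,0,-0.005,0.8,0.52,0.13,0],[0,0,0,0.8,0.52,0.13,0],[0,0,0,0.8,0.52,0.13,0],[0,0,0,0.8,0.52,0.13,0],[0,0,0,0.8,0.52,0.13,0],[0,0,0,0.8,0.52,0.13,0],[0,0,0,0.8,0.52,0.13,0],[0,0,0,0.46,0.5,0.1,0]]' >/dev/null
python3 -m inch '[[0,0,0,0,0,0,0],[0,0,0,0,0,0,0]]'
python3 go.py 599 275 150 99.8
python3 - <<'E'
from h import *
for n in("top","side"):
    f=grab_frame(n); cv2.imwrite(f"pics/{n}1.png",f["pixels"][...,::-1])
    u=px(f,[[599,275,150]])[0]; print(n,u)
    c=f["pixels"][int(u[1])-60:int(u[1])+80,max(0,int(u[0])-80):int(u[0])+80,::-1]
    cv2.imwrite(f"pics/{n}1c.png",cv2.resize(c,None,fx=2.4,fy=2.4))
a,b=[cv2.imread(f"pics/{n}1c.png") for n in("top","side")]; h=min(a.shape[0],b.shape[0]); cv2.imwrite("pics/both1.png",np.hstack([a[:h],b[:h]])[:600,:800])
E
```

```text
clock: 4.52
eef_pos: [598.3, 273.9, 149.9]
tcp_rot: [-3.14, 0.0, 1.743]
contact_force: [0.3, -0.2, -0.2]
opening: 1.0
grasp_force: 0.0
t 4.52 shift [ 0.04  0.04 -0.  ] shift after turn [ 0.04  0.04 -0.  ] turn [-0.0004  0.0001  0.0004] F [ 0.3 -0.2 -0.2] open 1.0 grip 0.0
top [214.6062187  124.46727416]
side [176.0952402  171.56272395]
```

View pics/both1.png

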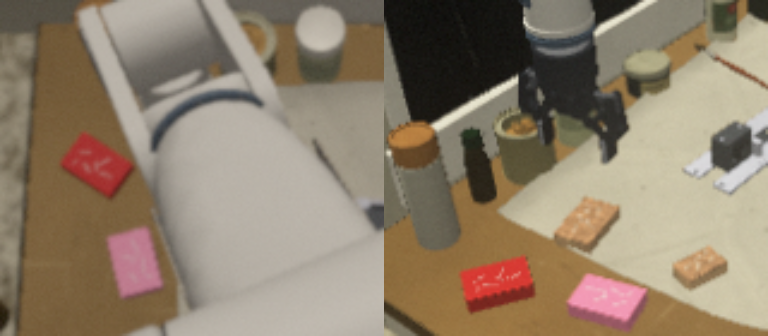

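The side view shows the open gripper directly above the large block (crop 587,220). Now I'll go down and grip.

```bash
python3 -m inch '[[0,0,0,0,0,0.6,0],[0,0,0,0.04,0.04,1,0],[0,0,0,0,0,1,0],[0,0,0,0,0,1,0],[0,0,0,0,0,0.8,0],[0,0,0,0,0,0.4,0],[0,0,0,0,0,0.16,0],[0,0,0,0,0,0,0]]'
python3 -m inch '[[0,0,0,0,0,0,0.3],[0,0,0,0,0,0,0.4],[0,0,0,0,0,0,0.5],[0,0,0,0,0,0,0.6],[0,0,0,0,0,0,0.6],[0,0,0,0,0,0,0.6],[0,0,0,0,0,0,0.6]]' 30
python3 go.py 599 275 26 99.8
```

```text
clock: 5.28
eef_pos: [599.5, 273.9, 26.3]
tcp_rot: [-3.14, 0.0, 1.743]
contact_force: [-0.4, -0.5, 0.4]
opening: 0.998
grasp_force: 0.0
clock: 5.87
eef_pos: [600.9, 274.9, 28.3]
tcp_rot: [3.139, -0.001, 1.744]
contact_force: [-0.5, -0.9, 5.3]
opening: 0.651
grasp_force: 31.0
t 5.87 shift [ 0.02 -0.08  0.09] shift after turn [ 0.02 -0.08  0.09] turn [ 0.0007 -0.0002  0.0008] F [-0.5 -0.9  5.3] open 0.651 grip 31.0
```

```bash
python3 -m inch '[[0,0,0,0,0,-0.3,0.6],[0,0,0,0,0,-0.6,0.6],[0,0,0,0,0,-0.8,0.6],[0,0,0,0,0,-0.9,0.6],[0,0,0.034,0,0,-0.9,0.6],[0,0,0.034,0,0,-0.7,0.6],[0,0,0,0,0,0,0.6]]'
python3 go.py 526 -86 132 87.8
python3 - <<'E'
from h import *
f=grab_frame("side")
s=r.sense(); print(s["eef_pos"])
h=cv2.cvtColor(f["pixels"],cv2.COLOR_RGB2HSV); u=px(f,[s["eef_pos"]])[0].astype(int)
cv2.imwrite("pics/held.png",cv2.resize(f["pixels"][u[1]-60:u[1]+60,u[0]-70:u[0]+70,::-1],None,fx=4,fy=4))
E
```

```text
clock: 6.45
eef_pos: [602.4, 275.7, 137.3]
tcp_rot: [3.135, -0.004, 1.525]
contact_force: [0.9, 0.1, -0.5]
opening: 0.646
grasp_force: 32.3
t 6.45 shift [-14.59  -2.4    0.14] shift after turn [-14.57  -2.5    0.21] turn [ 0.0022 -0.0011 -0.0022] F [ 0.9  0.1 -0.5] open 0.646 grip 32.3
[601.50808396 275.28759229 135.00913227]
```

View pics/held.png

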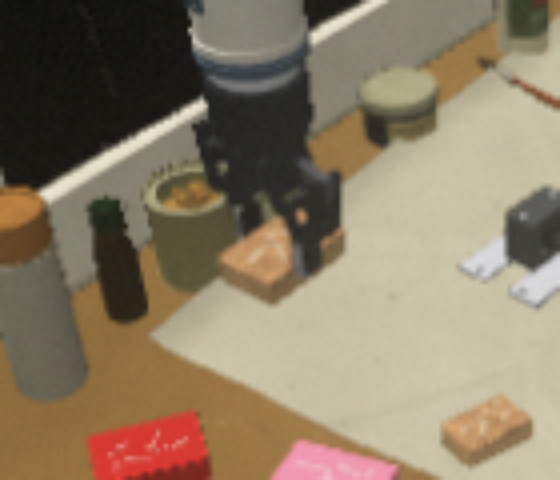

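The block is held level near its middle (crop 280,255). Carrying it to the clamp.

```bash
python3 -m inch '[[0,0,0,-0.35,-0.05,0,0.6],[0,0,0,-0.75,-0.12,0,0.6],[0,0,0,-0.75,-0.12,0,0.6],[0,0,0,-0.75,-0.12,0,0.6],[0,0,0,-0.75,-0.12,0,0.6],[0,0,0,-0.75,-0.12,0,0.6],[0,0,0,-0.75,-0.12,0,0.6],[0,0,0,-0.75,-0.12,0,0.6]]' >/dev/null
python3 -m inch '[[0,0,0,-0.75,-0.12,0,0.6],[0,0,0,-0.75,-0.12,0,0.6],[0,0,0,-0.75,-0.12,0,0.6],[0,0,0,-0.75,-0.12,0,0.6],[0,0,0,-0.75,-0.12,0,0.6],[0,0,0,-0.75,-0.12,0,0.6],[0,0,0,-0.75,-0.12,0,0.6],[0,0,0,-0.75,-0.12,0,0.6]]' >/dev/null
python3 -m inch '[[0,0,0,-0.75,-0.12,0,0.6],[0,0,0,-0.75,-0.12,0,0.6],[0,0,0,-0.75,-0.12,0,0.6],[0,0,0,-0.45,-0.08,0,0.6],[0,0,0,0,0,0,0.6],[0,0,0,0,0,0,0.6],[0,0,0,0,0,0,0.6]]' 
python3 go.py 526 -86 44 87.8
```

```text
clock: 8.42
eef_pos: [528.1, -80.1, 131.2]
tcp_rot: [-3.141, -0.0, 1.531]
contact_force: [-0.5, 0.3, -2.3]
opening: 0.651
grasp_force: 32.3
t 8.42 shift [-0.24 -0.07  3.49] shift after turn [-0.24 -0.07  3.49] turn [-0.0002 -0.0001 -0.0006] F [-0.5  0.3 -2.3] open 0.651 grip 32.3
```

```bash
python3 -m inch '[[0,0,0,-0.12,-0.07,0.4,0.6],[0,0,0,-0.12,0,0.7,0.6],[0,0,0,0,0,0.6,0.6],[0,0,0,0,0,0.4,0.6],[0,0,0,0,0,0.1,0.6],[0,0,0,0,0,0,0.6]]'
python3 go.py 526 -86 41 87.8
python3 - <<'E'
from h import *
f=grab_frame("side"); u=px(f,[[526,-40,30]])[0].astype(int)
cv2.imwrite("pics/held2.png",cv2.resize(f["pixels"][u[1]-50:u[1]+45,u[0]-60:u[0]+65,::-1],None,fx=6,fy=6,interpolation=cv2.INTER_CUBIC))
E
```

```text
clock: 8.92
eef_pos: [525.8, -85.8, 75.5]
tcp_rot: [-3.14, -0.0, 1.531]
contact_force: [-0.6, -0.1, -1.9]
opening: 0.649
grasp_force: 32.3
t 8.92 shift [-0.01  0.01  1.38] shift after turn [-0.01  0.01  1.38] turn [-0.0006 -0.0001 -0.0003] F [-0.6 -0.1 -1.9] open 0.649 grip 32.3
```

View pics/held2.png

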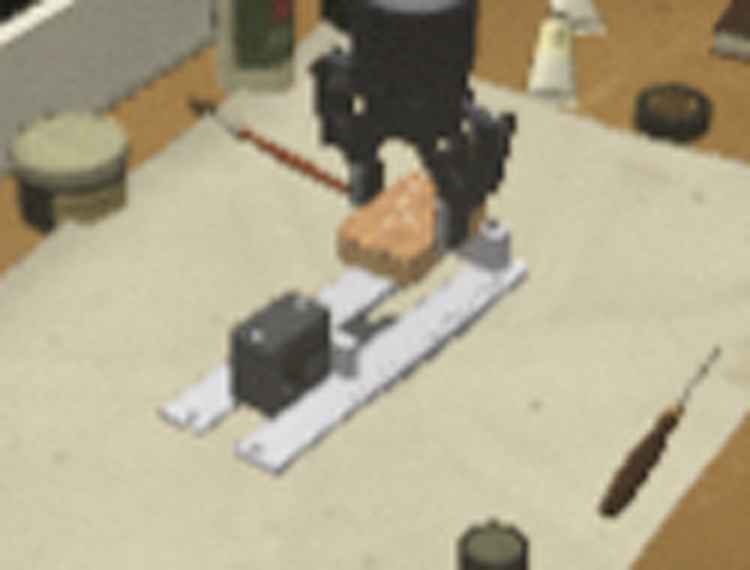

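Run:
```python
from h import *
import pickle
f=pickle.load(open("side0.pkl","rb")); u=px(f,[[526,-40,30]])[0].astype(int)
g=lambda p:np.array(p,float)/6+[u[0]-60-.4,u[1]-50-.4]
print("block bottom near corners",onplane(f,g([[340,255],[406,283]]),47.2).round(1))
print("block top near corners",onplane(f,g([[338,232],[404,260]]),70.2).round(1))
print("bed near top corners",onplane(f,g([[162,412],[195,432],[237,448],[275,466]]),12).round(1))
print("carr top corners",onplane(f,g([[231,331],[275,355],[328,312],[292,291]]),63).round(1))
```

```text
block bottom near corners [[555.5 -52.3]
 [505.6 -51.6]]
block top near corners [[551.3 -44.3]
 [501.9 -43.3]]
bed near top corners [[574.8  99.7]
 [547.4 103. ]
 [518.5 100.4]
 [491.  100.6]]
carr top corners [[547.5  66.5]
 [513.   70.1]
 [513.2  18.3]
 [542.9  13.7]]
```

Side view: measured in this same image, the block (crop 405,240) sits over the clamp's mid-line to about 1 mm, with little margin to the fence. I'll back off 4 mm and lower it.

```bash
python3 -m inch '[[0,0,0,0.16,0,0.3,0.6],[0,0,0,0,0,0.4,0.6],[0,0,0,0,0,0.3,0.6],[0,0,0,0,0,0.2,0.6],[0,0,0,0,0,0.1,0.6],[0,0,0,0,0,0.04,0.6],[0,0,0,0,0,0,0.6],[0,0,0,0,0,0,0.6]]'
python3 go.py 526 -82 41 87.8
```

```text
clock: 9.63
eef_pos: [526.7, -82.4, 43.1]
tcp_rot: [3.141, 0.0, 1.531]
contact_force: [-0.5, 0.4, -1.0]
opening: 0.65
grasp_force: 32.3
t 9.63 shift [ 0.01 -0.03  0.08] shift after turn [ 0.01 -0.03  0.08] turn [ 0.0001  0.     -0.0006] F [-0.5  0.4 -1. ] open 0.65 grip 32.3
```

```bash
python3 -m inch '[[0,0,0,0,0,0.04,0.6],[0,0,0,0,0,0.04,0.6],[0,0,0,0,0,0,0.6],[0,0,0,0,0,0,0.6]]'
python3 -m inch '[[0,0,0,0,0,0.04,0.6],[0,0,0,0,0,0,0.6],[0,0,0,0,0,0,0.6]]'
```

```text
clock: 9.97
eef_pos: [526.6, -82.3, 41.1]
tcp_rot: [3.141, 0.0, 1.531]
contact_force: [-0.8, -0.0, -0.3]
opening: 0.647
grasp_force: 32.3
clock: 10.22
eef_pos: [526.8, -82.3, 40.4]
tcp_rot: [3.141, 0.0, 1.531]
contact_force: [-2.5, 1.0, 4.2]
opening: 0.65
grasp_force: 32.8
```

```bash
python3 -m inch '[[0,0,0,0,0,0,0.5],[0,0,0,0,0,0,0.3],[0,0,0,0,0,0,0.1],[0,0,0,0,0,0,0],[0,0,0,0,0,0,0],[0,0,0,0,0,-0.4,0],[0,0,0,0,0,-0.8,0],[0,0,0,0,0,-1,0]]'
python3 -m inch '[[0,0,0,0,0,-1,0],[0,0,0,0,0,-1,0],[0,0,0,0,0,-1,0],[0,0,0,0,0,-0.5,0],[0,0,0,0,0,0,0],[0,0,0,0,0,0,0]]'
python3 - <<'E'
from h import *
import pickle
f=grab_frame("side"); pickle.dump(f,open("side2.pkl","wb")); u=px(f,[[526,-40,30]])[0].astype(int); print(u)
cv2.imwrite("pics/placed.png",cv2.resize(f["pixels"][u[1]-45:u[1]+45,u[0]-50:u[0]+55,::-1],None,fx=6,fy=6,interpolation=cv2.INTER_CUBIC))
print(*[np.round(x,1) for x in blob(f,brown(f),(526,-82,35),35)])
E
python3 go.py 528 42 60 87.8
```

```text
clock: 10.88
eef_pos: [525.4, -82.1, 94.9]
tcp_rot: [-3.138, -0.0, 1.531]
contact_force: [1.2, -0.8, 0.4]
opening: 0.994
grasp_force: 0.0
clock: 11.38
eef_pos: [526.9, -82.3, 183.5]
tcp_rot: [3.14, 0.0, 1.531]
contact_force: [0.2, -0.4, -1.3]
opening: 1.003
grasp_force: 0.0
[254 163]
[520.2 -72.3] 99.0 [ 63.2 101.2] 264
t 11.43 shift [ 4.97 -0.13  4.9 ] shift after turn [ 4.97 -0.12  4.9 ] turn [-0.      0.     -0.0006] F [-0.5  0.5 -0.3] open 1.001 grip 0.0
```

View pics/placed.png

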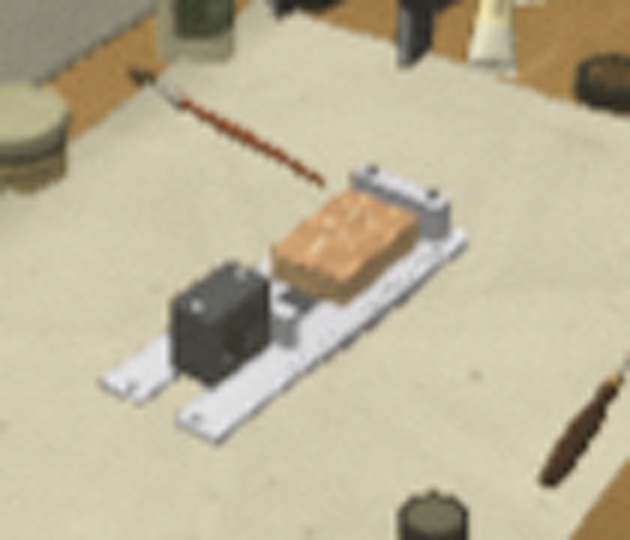

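The block lies on the bed between fence and jaw (crop 345,240). Checking its centring.

Run:
```python
from h import *
import pickle
f=pickle.load(open("side2.pkl","rb")); o=np.array([204-.4,118-.4])
P=lambda n,p,z:print(n,onplane(f,np.array(p,float)/6+o,z).round(1).tolist())
P("block top nl nr fr fl",[[273,249],[342,282],[418,230],[354,191]],35)
P("bed near",[[101,382],[136,402],[179,418],[218,437]],12)
P("bed right far",[[467,238]],12)
P("fence top front",[[352,186],[427,213]],42)
P("carr top",[[171,303],[213,325],[268,283],[232,263]],63)
W=cloud(f); h=cv2.cvtColor(f["pixels"],cv2.COLOR_RGB2HSV)
m=(h[...,1]>85)&heights(f,30,40); v,u=np.where(m); w=W[m]; k=(abs(w[:,0]-526)<60)&(abs(w[:,1]+82)<70)
q=w[k]; print(k.sum(), cv2.minAreaRect(q[:,:2].astype(np.float32)),np.median(q[:,2]),np.percentile(q[:,:2],[2,50,98],axis=0))
```

```text
block top nl nr fr fl [[554.1, -43.1], [500.0, -39.5], [493.2, -113.1], [550.2, -125.8]]
bed near [[575.3, 100.0], [546.9, 102.7], [517.6, 99.7], [489.0, 100.3]]
bed right far [[480.6, -152.7]]
fence top front [[548.6, -120.9], [493.5, -123.5]]
carr top [[546.3, 68.0], [513.9, 70.7], [512.6, 19.1], [541.7, 15.3]]
192 ((528.5173950195312, -82.85081481933594), (56.0047721862793, 85.29547119140625), 1.5095170736312866) 35.545593816347434 [[ 501.09794792 -122.79052204]
 [ 525.61095856  -79.35497869]
 [ 554.10221191  -41.95559085]]
```

```bash
python3 -m inch '[[0,0,0,0.5,0.1,0,0],[0,0,0,1,0.2,0,0],[0,0,0,1,0.2,0,0],[0,0,0,1,0.2,0,0],[0,0,0,1,0.2,0,0],[0,0,0,1,0.2,0,0],[0,0,0,1,0.2,0,0],[0,0,0,1,0.2,0,0]]' >/dev/null
python3 -m inch '[[0,0,0,1,0.2,0,0],[0,0,0,1,0.2,0,0],[0,0,0,1,0.2,0,0],[0,0,0,1,0.2,0,0],[0,0,0,1,0.2,0,0],[0,0,0,1,0.2,0,0],[0,0,0,0.6,0.2,0,0],[0,0,0,0,0,0,0]]'
python3 - <<'E'
from h import *
import pickle
f=grab_frame("top"); pickle.dump(f,open("top2.pkl","wb"))
cv2.imwrite("pics/top2.png",cv2.resize(f["pixels"][110:210,240:380,::-1],None,fx=5.6,fy=5.6,interpolation=cv2.INTER_CUBIC))
print(*[np.round(x,1) for x in blob(f,brown(f),(526,-82,35),35)])
h=cv2.cvtColor(f["pixels"],cv2.COLOR_RGB2HSV); f0=pickle.load(open("top0.pkl","rb"))
print(clamp(f0)[0])
print("fence0",*[np.round(x,1) for x in blob(f0,heights(f0,30,55),(521,-140,42),42)])
E
```

```text
clock: 12.77
eef_pos: [612.9, 270.5, 180.7]
tcp_rot: [-3.14, -0.0, 1.533]
contact_force: [0.5, -0.4, 0.1]
opening: 1.002
grasp_force: 0.0
[522.5 -82.9] 81.6 [50.  81.5] 323
((526.3551025390625, -28.236068725585938), (261.0050048828125, 92.28256225585938), 87.8155288696289)
fence0 [ 518.6 -141.4] 176.1 [17.1 72.9] 115
```

View pics/top2.png

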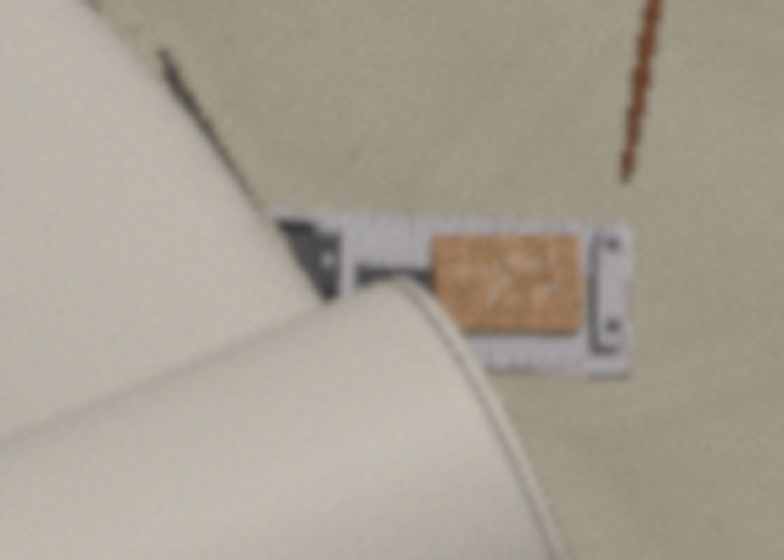

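Run:
```python
from h import *
import pickle
f=pickle.load(open("top2.pkl","rb")); o=np.array([240-.4,110-.4])
P=lambda n,p,z:print(n,onplane(f,np.array(p,float)/5.6+o,z).round(1).tolist())
P("block",[[433,235],[580,236],[580,332],[470,332]],35)
g=f["pixels"].astype(float); h=cv2.cvtColor(f["pixels"],cv2.COLOR_RGB2HSV)
for u in (329,333,337,340,342):
    s=h[142:186,u,1].astype(int); print(u,s.tolist())
P("at u",[[(u-o[0])*5.6,(160-o[1])*5.6] for u in(329,333,337,340)],35)
q=lambda v,z:onplane(f,[[337,v]],z)[0,0]
print([round(q(v,12),1) for v in(148,149,150,174,175,176,177)],[round(q(v,35),1) for v in(151,152,153,168,169,170)])
```

```text
block [[552.3, -41.5], [553.2, -125.7], [496.9, -124.6], [495.9, -62.0]]
329 [36, 36, 40, 39, 39, 38, 31, 15, 11, 35, 82, 106, 103, 103, 98, 91, 82, 77, 77, 83, 93, 100, 106, 106, 106, 103, 99, 49, 12, 6, 6, 5, 6, 9, 32, 39, 36, 40, 34, 32, 26, 26, 23, 26]
333 [37, 41, 42, 39, 37, 37, 36, 21, 11, 24, 80, 99, 103, 92, 81, 87, 102, 107, 106, 106, 103, 107, 104, 104, 104, 106, 100, 49, 12, 5, 6, 6, 7, 7, 26, 41, 38, 42, 40, 37, 37, 42, 39, 39]
337 [38, 38, 39, 37, 37, 39, 36, 23, 12, 35, 81, 101, 99, 94, 95, 95, 106, 109, 98, 76, 84, 98, 105, 108, 108, 105, 98, 55, 18, 5, 6, 5, 5, 7, 23, 36, 37, 38, 39, 38, 41, 39, 39, 39]
340 [37, 37, 37, 39, 39, 39, 37, 23, 13, 29, 79, 102, 105, 105, 108, 104, 107, 106, 102, 99, 104, 104, 109, 108, 105, 108, 106, 64, 18, 6, 9, 8, 7, 7, 17, 37, 41, 38, 40, 38, 39, 38, 39, 39]
342 [38, 38, 38, 37, 39, 40, 34, 21, 8, 24, 64, 88, 91, 96, 96, 100, 97, 104, 103, 106, 101, 101, 106, 100, 103, 99, 90, 40, 12, 6, 8, 6, 5, 7, 20, 35, 37, 38, 39, 38, 38, 37, 39, 37]
at u [[525.2, -79.8], [525.4, -92.6], [525.6, -105.4], [525.8, -115.0]]
[np.float64(571.8), np.float64(568.5), np.float64(565.1), np.float64(485.1), np.float64(481.8), np.float64(478.5), np.float64(475.3)] [np.float64(555.3), np.float64(552.0), np.float64(548.7), np.float64(499.5), np.float64(496.2), np.float64(493.0)]
```

Run:
```python
from h import *
import pickle
f=pickle.load(open("top2.pkl","rb")); f0=pickle.load(open("top0.pkl","rb"))
def cross(s,th,v0):
    i=np.where((s[:-1]-th)*(s[1:]-th)<0)[0]; return [v0+k+(th-s[k])/(s[k+1]-s[k]) for k in i]
S=cv2.cvtColor(f["pixels"],cv2.COLOR_RGB2HSV)[...,1].astype(float); S0=cv2.cvtColor(f0["pixels"],cv2.COLOR_RGB2HSV)[...,1].astype(float)
bt=[];bb=[];ct=[];cb=[]
for u in range(319,342):
    s=S[145:182,u]; c=cross(s,55,145)
    bt.append((u,c[0])); bb.append((u,c[-1]))
for u in range(285,350):
    s=S0[140:184,u]; c=cross(s,24,140)
    if len(c)>1: ct.append((u,c[0])); cb.append((u,c[-1]))
for n,e,z in(("blk +x",bt,35),("blk -x",bb,35),("bed +x",ct,12),("bed -x",cb,0)):
    q=onplane(f,e,z); vx,vy,x0,y0=cv2.fitLine(q.astype(np.float32),cv2.DIST_HUBER,0,.5,.01).ravel()
    print(n,len(q),"angle",round(np.degrees(np.arctan2(vy,vx))%180,2),"x at y=-85:",round(x0+vx/vy*(-85-y0),2),"sd",np.std((q[:,0]-x0)-(vx/vy)*(q[:,1]-y0)).round(2))
for v in(155,158,161,164):
    s=S[v,300:352]; c=cross(s,50,300); print(v,[onplane(f,[[k,v]],35)[0,1].round(1) for k in c])
```

```text
blk +x 23 angle 90.91 x at y=-85: 553.23 sd 0.17
blk -x 23 angle 89.16 x at y=-85: 496.44 sd 11.92
bed +x 63 angle 87.93 x at y=-85: 570.44 sd 0.7
bed -x 63 angle 87.77 x at y=-85: 481.19 sd 4.46
155 [np.float64(-40.5), np.float64(-125.7)]
158 [np.float64(-39.2), np.float64(-126.1)]
161 [np.float64(-39.4), np.float64(-127.6)]
164 [np.float64(-44.8), np.float64(-127.4)]
```

```bash
python3 go.py 530.5 42.5 110 87.8
```

```text
t 12.82 shift [-9.16 -2.92  2.84] shift after turn [-9.17 -2.93  2.83] turn [-0.0007  0.0003  0.0001] F [-1.2  0.2 -0.4] open 0.996 grip 0.0
```

```bash
python3 -m inch '[[0,0,0,-0.4,-0.1,0.1,0],[0,0,0,-0.9,-0.3,0.3,0],[0,0,0,-0.9,-0.3,0.3,0],[0,0,0,-0.9,-0.3,0.3,0],[0,0,0,-0.9,-0.3,0.3,0],[0,0,0,-0.9,-0.3,0.3,0],[0,0,0,-0.9,-0.3,0.3,0],[0,0,0,-0.9,-0.3,0.3,0]]' >/dev/null
python3 -m inch '[[0,0,0,-0.9,-0.3,0.3,0],[0,0,0,-0.9,-0.3,0.3,0],[0,0,0,-0.6,-0.1,0,0],[0,0,0,0,0,0,0],[0,0,0,0,0,0,0]]'
python3 go.py 530.5 42.5 48 87.8
```

```text
clock: 13.9
eef_pos: [530.4, 41.0, 112.3]
tcp_rot: [-3.141, 0.0, 1.528]
contact_force: [-0.9, 1.3, 0.4]
opening: 1.001
grasp_force: 0.0
t 13.9 shift [0.06 0.   2.57] shift after turn [0.06 0.   2.57] turn [-0.0003  0.0001 -0.0015] F [-0.9  1.3  0.4] open 1.001 grip 0.0
```

```bash
python3 -m inch '[[0,0,0,0.06,0,0.4,0],[0,0,0,0,0,0.7,0],[0,0,0,0,0,0.7,0],[0,0,0,0,0,0.5,0],[0,0,0,0,0,0.27,0],[0,0,0,0,0,0,0],[0,0,0,0,0,0,0.2],[0,0,0,0,0,0,0.3]]'
python3 -m inch '[[0,0,0,0,0,0,0.36],[0,0,0,0,0,0,0.4],[0,0,0,0,0,0,0.45],[0,0,0,0,0,0,0.5],[0,0,0,0,0,0,0.55],[0,0,0,0,0,0,0.56],[0,0,0,0,0,0,0.56]]' 45
python3 go.py 530.5 42.5 48 87.8
```

```text
clock: 14.57
eef_pos: [532.1, 44.5, 48.7]
tcp_rot: [3.141, -0.0, 1.531]
contact_force: [-0.1, 0.0, -0.1]
opening: 0.745
grasp_force: 0.0
clock: 15.15
eef_pos: [531.8, 44.3, 50.3]
tcp_rot: [3.141, -0.0, 1.531]
contact_force: [-6.6, -0.1, 20.3]
opening: 0.446
grasp_force: 17.9
t 15.15 shift [-0.07 -0.05  0.09] shift after turn [-0.07 -0.05  0.09] turn [ 0.0002 -0.0001 -0.0006] F [-6.6 -0.1 20.3] open 0.446 grip 17.9
```

```bash
python3 -m inch '[[0,0,0,0,-0.04,-0.08,0.56],[0,0,0,0,0,0,0.56],[0,0,0,0,0,0,0.56]]'
python3 -m inch '[[0,0,0,-0.04,0,-0.04,0.56],[0,0,0,-0.08,0,0,0.56],[0,0,0,-0.1,0,0,0.56],[0,0,0,-0.1,0,0,0.56],[0,0,0,0,0,0,0.56]]'
```

```text
clock: 15.4
eef_pos: [530.8, 44.2, 50.6]
tcp_rot: [3.141, -0.0, 1.531]
contact_force: [-1.3, 1.0, -0.8]
opening: 0.442
grasp_force: 15.7
clock: 15.82
eef_pos: [529.9, 35.6, 50.8]
tcp_rot: [-3.141, 0.0, 1.53]
contact_force: [0.3, 0.2, -13.4]
opening: 0.448
grasp_force: 15.6
```

```bash
python3 -m inch '[[0,0,0,-0.14,0,0.04,0.56],[0,0,0,-0.2,0,0,0.56],[0,0,0,-0.2,0,0,0.56],[0,0,0,-0.2,0,0,0.56],[0,0,0,-0.2,0,0,0.56],[0,0,0,-0.2,0,0,0.56],[0,0,0,-0.1,0,0,0.56],[0,0,0,0,0,0,0.56]]'
python3 - <<'E'
from h import *
f=grab_frame("side"); u=px(f,[[526,-40,30]])[0].astype(int)
cv2.imwrite("pics/slide.png",cv2.resize(f["pixels"][u[1]-45:u[1]+45,u[0]-50:u[0]+55,::-1],None,fx=6,fy=6,interpolation=cv2.INTER_CUBIC))
E
```

```text
clock: 16.48
eef_pos: [529.4, 4.3, 50.6]
tcp_rot: [3.141, 0.0, 1.53]
contact_force: [-0.9, -1.2, 2.2]
opening: 0.439
grasp_force: 15.8
```

View pics/slide.png

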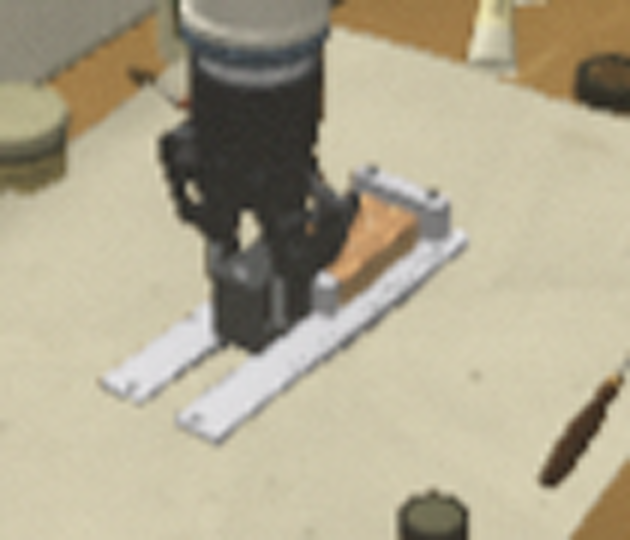

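The jaw (crop 325,290) moved with the hand and is almost at the block. I'll continue in small steps, watching the force.

```bash
python3 -m inch '[[0,0,0,-0.08,0,0,0.56],[0,0,0,-0.08,0,0,0.56],[0,0,0,-0.08,0,0,0.56],[0,0,0,-0.08,0,0,0.56],[0,0,0,-0.06,0,0,0.56],[0,0,0,0,0,0,0.56],[0,0,0,0,0,0,0.56]]'
python3 -m inch '[[0,0,0,-0.04,0,0,0.56],[0,0,0,-0.04,0,0,0.56],[0,0,0,0,0,0,0.56],[0,0,0,0,0,0,0.56]]'
python3 -m inch '[[0,0,0,-0.04,0,0,0.56],[0,0,0,-0.04,0,0,0.56],[0,0,0,0,0,0,0.56],[0,0,0,0,0,0,0.56]]'
```

```text
clock: 17.12
eef_pos: [529.0, -4.5, 50.5]
tcp_rot: [3.141, 0.0, 1.531]
contact_force: [-1.1, 0.9, 5.6]
opening: 0.442
grasp_force: 15.8
clock: 17.45
eef_pos: [529.0, -6.3, 50.5]
tcp_rot: [3.141, -0.0, 1.531]
contact_force: [-1.0, 2.3, 5.7]
opening: 0.442
grasp_force: 15.8
clock: 17.78
eef_pos: [528.9, -8.3, 50.5]
tcp_rot: [3.141, -0.0, 1.531]
contact_force: [-1.9, 1.8, 5.2]
opening: 0.441
grasp_force: 15.8
```

```bash
python3 -m inch '[[0,0,0,-0.04,0,0,0.56],[0,0,0,0,0,0,0.56],[0,0,0,0,0,0,0.56]]'
python3 -m inch '[[0,0,0,-0.04,0,0,0.56],[0,0,0,0,0,0,0.56],[0,0,0,0,0,0,0.56]]'
python3 -m inch '[[0,0,0,-0.04,0,0,0.56],[0,0,0,0,0,0,0.56],[0,0,0,0,0,0,0.56]]'
```

```text
clock: 18.03
eef_pos: [528.9, -9.1, 50.5]
tcp_rot: [3.141, -0.0, 1.53]
contact_force: [-0.4, 4.7, 5.4]
opening: 0.444
grasp_force: 15.8
clock: 18.28
eef_pos: [528.9, -9.3, 50.5]
tcp_rot: [3.141, -0.002, 1.53]
contact_force: [-0.7, 10.4, 5.3]
opening: 0.444
grasp_force: 15.8
clock: 18.53
eef_pos: [528.8, -9.5, 50.6]
tcp_rot: [3.141, -0.003, 1.529]
contact_force: [0.7, 17.1, 5.9]
opening: 0.443
grasp_force: 15.8
```

Firm stop at q ≈ 76 mm with 17 N. I'll ease off slightly, release, and retract.

```bash
python3 -m inch '[[0,0,0,0.04,0,0,0.56],[0,0,0,0,0,0,0.45],[0,0,0,0,0,0,0.3],[0,0,0,0,0,0,0.15],[0,0,0,0,0,0,0],[0,0,0,0,0,0,0],[0,0,0,0,0,0,0]]'
python3 -m inch '[[0,0,0,0,0,-0.3,0],[0,0,0,0,0,-0.6,0],[0,0,0,0,0,-1,0],[0,0,0,0,0,-1,0],[0,0,0,0,0,-1,0],[0,0,0,0,0,-1,0],[0,0,0,0,0,-0.6,0],[0,0,0,0,0,0,0]]'
python3 -m inch '[[0,0,0,0.5,0.2,0,0],[0,0,0,1,0.3,0,0],[0,0,0,1,0.3,0,0],[0,0,0,1,0.3,0,0],[0,0,0,1,0.3,0,0],[0,0,0,1,0.3,0,0],[0,0,0,1,0.3,0,0],[0,0,0,1,0.3,0,0]]' >/dev/null
python3 -m inch '[[0,0,0,1,0.2,0,0],[0,0,0,1,0.2,0,0],[0,0,0,1,0.2,0,0],[0,0,0,1,0.2,0,0],[0,0,0,0.5,0,0,0],[0,0,0,0,0,0,0]]'
python3 - <<'E'
from h import *
import pickle
I=[]
for n in("top","side"):
    f=grab_frame(n); pickle.dump(f,open(n+"3.pkl","wb")); u=px(f,[[526,-60,30]])[0].astype(int)
    I.append(cv2.resize(f["pixels"][u[1]-33:u[1]+33,u[0]-33:u[0]+33,::-1],(396,396),interpolation=cv2.INTER_CUBIC)); print(u)
cv2.imwrite("pics/final.png",np.hstack(I))
E
```

```text
clock: 19.12
eef_pos: [528.6, -10.5, 50.4]
tcp_rot: [3.141, 0.0, 1.531]
contact_force: [0.2, 0.3, -0.7]
opening: 0.999
grasp_force: 0.0
clock: 19.78
eef_pos: [530.5, -10.4, 191.9]
tcp_rot: [3.135, -0.0, 1.53]
contact_force: [0.0, 0.9, -0.1]
opening: 1.004
grasp_force: 0.0
clock: 20.95
eef_pos: [617.3, 289.1, 186.4]
tcp_rot: [-3.14, -0.0, 1.533]
contact_force: [0.3, -1.1, 0.0]
opening: 0.998
grasp_force: 0.0
[322 160]
[257 160]
```

View pics/final.png

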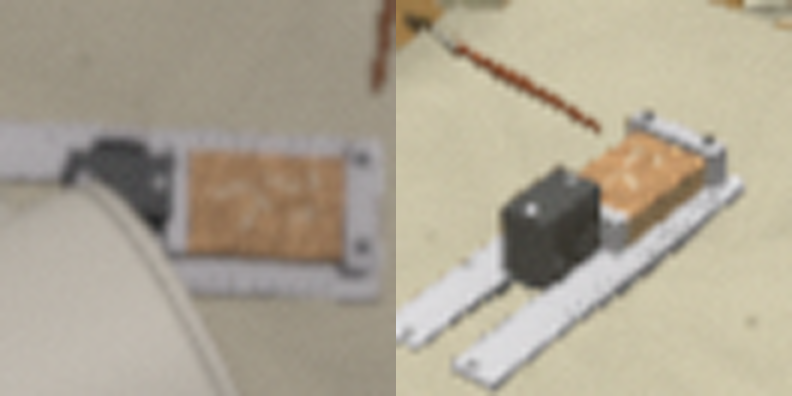

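The block is squared up between jaw and fence with no visible gap (left crop 265,200). One numeric check of the centring and the carriage position before handing in.

Run:
```python
from h import *
import pickle
f=pickle.load(open("top3.pkl","rb"))
S=cv2.cvtColor(f["pixels"],cv2.COLOR_RGB2HSV)[...,1].astype(float)
def cr(s,th,v0):
    i=np.where((s[:-1]-th)*(s[1:]-th)<0)[0]; return [v0+k+(th-s[k])/(s[k+1]-s[k]) for k in i]
for u in range(326,344,4):
    s=S[142:182,u]; a=cr(s,24,142); b=cr(s,50,142)
    X=lambda v,z:onplane(f,[[u,v]],z)[0].round(1)
    print(u,"bed",X(a[0],12)[0],X(a[-1],0)[0],"blk",X(b[0],35),X(b[-1],35)[0],"mid bed",(X(a[0],12)[0]+X(a[-1],0)[0])/2,"blk",(X(b[0],35)[0]+X(b[-1],35)[0])/2)
for v in(158,162,166): print([onplane(f,[[k,v]],35)[0,1].round(1) for k in cr(S[v,312:352],50,312)])
```

```text
326 bed 570.3 480.9 blk [552.7 -70.6] 494.7 mid bed 525.5999999999999 blk 523.7
330 bed 570.0 481.0 blk [552.3 -83.4] 493.7 mid bed 525.5 blk 523.0
334 bed 568.8 481.7 blk [551.5 -96.2] 493.6 mid bed 525.25 blk 522.55
338 bed 569.1 480.6 blk [ 550.4 -109.1] 492.5 mid bed 524.85 blk 521.45
342 bed 495.9 480.1 blk [ 550.1 -121.9] 492.4 mid bed 488.0 blk 521.25
[np.float64(-50.6)]
[np.float64(-50.7), np.float64(-133.3)]
[np.float64(-49.9), np.float64(-133.0)]
```

```bash
python3 -c "
from rig import r
print(r.sign_off())"
```

```text
the job is handed in; nothing more can be done
None
```

The large block lies flat on the clamp bed, held between the jaw and the fence with no visible gap and about 2 mm off the clamp's mid-line. The jaw stopped at about q = 76 mm, where I let go of the buttons; I did not check separately that they sprang out and locked. The small block was left alone, and I handed the job in at about 21 s.

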